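# Clear a leftover keying plug from a module bay by feel and seat the new transformer module

## Task

The last module's keying plug is still standing in one of the sockets in the dark floor of the power unit's open module bay: feel gently in the bay to find which one, without forcing anything, draw the plug straight up out of its socket and leave it in the scrap tray. Then set the new transformer module down into the cleared bay and press it gently past its spring contacts until it is fully home, its top flush with the bay's rim, and let go. Leave the other things on the bench alone.

Things in the scene. Friction and masses are not known exactly. Their poses are not given: they have to be found in the camera images.
- unit: Power unit: grey steel case fixed to the bench. Origin on the bench under the centre of its open module bay, z up, x along the bay's longer side. Case spans x -85 to 85 mm, y -66 to 162 mm, 64 mm high; its +y part (from y 62) has a dial, meter and studs up to 17 mm higher. A leftover black keying plug stands in the bay (see bay_floor). More than about 90 N on the case or in the bay does damage.
- bay_floor (a point): Centre of the bay's floor, 18 mm above the bench. Bay: upright walls, inside 112 (x) by 100 (y) by 46 mm deep. Floor has 8 keying sockets at x -33, -11, 11, 33 and y -13, 13 mm; 7 hold flush caps, one the leftover plug, which one is not measured: 14 mm square, sides along x and y, standing 24 mm above the floor, 30 g, with a 9 mm square spigot 8 mm deep in the socket. It lifts straight out.
- bay_rim (a point): Centre of the bay's mouth, level with rim and case top, 64 mm above the bench. On each short end wall (x +56 and -56 mm) are two bent brass leaf contacts at y +39 and -39 mm, 10 mm wide, 16 to 36 mm above the floor, bulging 4.5 mm into the bay at 22 mm; they spring back into the wall under 2 to 8 N each.
- module_grip (a point): Centre of the grip rib on the loose transformer module, a grey moulded block 109 (x) by 97 (y) by 46 mm high, 0.6 to 0.8 kg, lower edges bevelled 2.5 mm. The rib on its flat top is 60 (x) by 22 (y) by 24 mm high; this point is 12 mm above the flat top, 58 mm above the underside, z up. The module fits the bay with 1.5 mm play a side, x along the bay's x, either way round.
- module_base (a point): Centre of the module's underside. From about 27 mm above the bay floor downwards the end leaf contacts grip the module so that its own weight does not take it home; a push of some 8 to 20 N on top does, till the underside rests on the floor, the leaves drop into its end grooves (17 to 32 mm above the underside) and its flat top is flush with the rim.
- tray: Scrap tray, open-topped sheet steel, fixed to the bench, 130 mm (x) by 110 mm (y) by 35 mm high, walls and floor 3 mm; origin at the centre of its underside. Empty at the start.
- choke: Bystander: small open-frame transformer, 40 by 60 mm, 58 mm high; origin at the centre of its underside.
- capacitor: Bystander: upright aluminium can capacitor, 35 mm across, 75 mm high; origin at the centre of its underside.
- screwdriver: Bystander: screwdriver lying on the bench, about 200 mm long along its x.
- carton: Bystander: closed cardboard stock box, 90 by 120 by 60 mm high; origin at the centre of its underside.
Things that resemble listed ones, but are neither listed nor needed, are in the scene too. What is shaped like the part that bears module_grip but blue, green or red is not meant.

How it is judged:
On the way:
1. the keying plug has been put in the scrap tray (contact force between tray and anything else above 0.15 N), for 0.2 s.
At the end, for the whole second after the job is handed in: The module rests upright in the bay, released and still, fully home (underside within 2 mm of the bay floor, so that its top is flush with the rim), centred within 4 mm and lined up with the bay within about 3 degrees; the keying plug rests in the scrap tray (z of module_base in the frame of bay_floor below 0.002 m and horizontal distance between module_base and bay_floor below 0.004 m and angle between the x axis of module_base and the x axis of bay_floor, either way round below 0.06 rad and angle between module_base's own z axis and vertical below 0.04 rad and linear speed of module below 0.02 m/s and contact force between tray and anything else above 0.15 N); the robot touches nothing.
It fails at once if anything is pressed into or onto the power unit with more than 90 N (contact force between unit and anything else above 90 N).
It fails at once if a bystander is displaced by more than 30 mm (distance of any of choke, capacitor, screwdriver, carton from where it was at the start of the episode above 0.03 m).
It also fails if it takes over 69 s, if anything falls off the work surface, if the arm or the gripper's body presses on something with over 40 N, if the wrist force passes 120 N, or if a joint passes its speed limit or range.

## Robot

A 7-joint arm with a two-finger parallel gripper is mounted at the origin on the work surface. World frame = base frame: x ahead of the robot, y to its left, z up, the work surface at z = 0. Lengths are in m, angles in rad, forces in N, time in s.
With the tool pointing down it reaches from about 0.425 to 0.875 m from the base axis. Payload 4.7 kg.
Tool frame: the origin (TCP) lies at the very end of the fingers, on their centre line; the grasp point (between the pads) lies 19 mm behind it; z points along the fingers, x is the direction in which the jaws open and shut, and the axes are right-handed (so a half turn about z gives the same grasp; the last joint's range is limited). The gripper opens to 85 mm and grips with 20 to 120 N. Pads are 22 mm wide; open, the fingers measure 114 mm over their backs; the gripper's body (76 mm by 85 mm) begins 54 mm behind the grasp point. The pads swing forward as they close: fully open they stand 13 mm farther back than shut.
Start: joints at [-1.312, 0.321, -0.07, 1.45, 0.023, 1.371, -0.057], TCP at [0.158, 0.631, 0.231] pointing down, gripper open.
Joint ranges: [-2.86, 2.86], [-0.3, 2.09], [-1.38, 1.24], [0.06, 2.45], [-1.56, 4.7], [0.09, 2.05], [-2.69, 2.69]. Speed limits (rad/s): [2.57, 2.57, 3.14, 3.14, 3.14, 3.14, 3.14].

## Interface

Orientations are given as a unit quaternion [w, x, y, z].
In Python, from cell import env gives the robot as it stands.
- The arm moves only by the tool jog_arm, never from a script. Its argument "commands" is a list of rows, each a list of 5 numbers: the shift along the tool's x, y, z in cm, then the turn about the tool's z in degrees, then the finger opening in cm, from 0 to 8.54. A call has 1 to 5 rows; each row is the pose to reach, as a shift and turn from the pose commanded when the call began, along the tool's axes at that moment; what a row does not reach only later rows make up. A row lasts 1/10 s, in which the tool goes at most 50 mm and 8.59 degrees, less where a joint would pass 70% of its speed; a pose out of reach is approached as far as the arm can. A call with a gripper value outside its range is refused whole. The fingers move at their own pace and stop on an object; the grip force is fixed at half the most. Time passes only in rows, so rows that repeat a pose let the fingers close. It gives the time, the measured TCP pose, the force and the opening at its end, in the units of the state.
- env.get_state(): the state, without advancing time (a new reading comes with each control period).
- env.read_camera(name): name is "scene" or "top" or "wrist"; returns (picture, depth): 400x640x3 uint8, red, green, blue; 400x640 float32, m along the optical axis (not along the pixel's ray), 0 where there is no reading.
- env.camera_params(name): a dict with "camera_matrix" (3x3 intrinsics, pixels), "world_from_camera" (4x4, takes a point from camera to world coordinates); the wrist camera has in their place "T_tool_cam" (4x4, takes a point from camera to tool coordinates, whose origin is the TCP and whose axes are the tool frame's). Camera axes: x right, y down, z forward; pixel columns grow to the right and rows downward; lengths in m; the calibration is good to about 2 mm. A picture is of the moment at which its call begins: read the wrist's pose just before it. camera_params takes no time and is no camera call.
- env.sign_off(): hands the job in, once; it reports no verdict.
Trained networks look in the newest picture that a camera, given by its name, has taken for a name from the list of things; names that differ only in an ending like _2 or _b are one class to them, and where a whole thing is asked for, a point or a joint stands for the part that bears it (a point fixed in the world has none). Each returns a list of dicts, best first, with "conf" (0 to 1); they miss things now and then, are a little off and sometimes report something else, mostly with a low value. They report only what shows in the picture. A call takes as long as a camera call. They do not tell look-alikes from the thing itself.
- env.trace(camera, label): "mask" (400x640 bool, what is visible of it) and "extent" ([left, top, width, height] in pixels, round what is visible of it).
- env.tip_of(camera, label): "pixel" ([column, row] in pixels: a listed point, or the origin of a listed thing).
The state is a dict: "t": time; "q": joint angles; "qd": joint speeds; "joint_efforts": joint torques, N m; "tcp_pos": TCP position; "orientation": TCP orientation; "contact_force": force on the tool from outside, world axes, zero at the start; "wrist_torque": the same for the moment, N m; "finger_gap": finger opening in m.
Only numpy, scipy, OpenCV 4.12 (cv2) and the standard library are available. Lean on these libraries where they do the work, as an engineer would, in place of code of your own. Each camera call takes 0.05 s, during which the arm holds its last target. There are 200 camera calls.

## Working session

There is one attempt and no reset: what is moved stays moved. The work goes in short steps, Python scripts to look and compute and a tool call to move; the robot and the scene stay as the last step left them, time stands still between calls to the robot, and variables do not carry over. Pictures are saved under pics/ and viewed, about 8 in all and at most 12, crops included, and the job is handed in when it is done.

Besides the shell and the picture viewer there is one more tool, called after "Emit:" as name(argument=value, ...) on one line, values as JSON. jog_arm: Moves the arm, as the interface text tells. Its arguments: {"type":"object","properties":{"commands":{"type":"array","items":{"type":"array","items":{"type":"number"}}}},"required":["commands"]}

```bash
mkdir -p pics
cat > h.py <<'E'
import numpy as np, cv2
from cell import env
from scipy.spatial.transform import Rotation as R
def Rt(s):
    w,x,y,z=s["orientation"]; T=np.eye(4); T[:3,:3]=R.from_quat([x,y,z,w]).as_matrix(); T[:3,3]=s["tcp_pos"]; return T
def cam(name):
    p=env.camera_params(name); s=env.get_state()
    T=np.array(p["world_from_camera"]) if name!="wrist" else Rt(s)@np.array(p["T_tool_cam"])
    im,d=env.read_camera(name); return im,d,np.array(p["camera_matrix"]),T
def cloud(d,K,T):
    v,u=np.mgrid[:d.shape[0],:d.shape[1]]
    P=np.stack([(u-K[0,2])/K[0,0]*d,(v-K[1,2])/K[1,1]*d,d],-1)@T[:3,:3].T+T[:3,3]
    P[d==0]=np.nan; return P
def save(n,im): cv2.imwrite("pics/"+n,cv2.cvtColor(im,cv2.COLOR_RGB2BGR))
def tool(s,p): return Rt(s)[:3,:3].T@(np.array(p)-np.array(s["tcp_pos"]))*100
E
python3 - <<'E'
from h import *
for n in ("top","scene"):
    im,d,K,T=cam(n); save(n+".png",im); P=cloud(d,K,T)
    np.save(n+"P.npy",P)
    print(n,T[:3,3].round(2))
    for l in ("unit","bay_floor","bay_rim","module_grip","tray","choke","capacitor","screwdriver","carton"):
        for r in env.tip_of(n,l)[:4]:
            if r["conf"]<.2: continue
            u,v=np.round(r["pixel"]).astype(int); print(l,round(r["conf"],2),u,v,P[min(v,399),min(u,639)].round(3))
print(env.get_state()); print(cam.__name__, env.camera_params("wrist"))
E
```

```text
top [ 0.27 -0.05  1.53]
unit 0.78 267 194 [0.54  0.097 0.016]
bay_floor 0.94 267 189 [0.556 0.098 0.017]
bay_rim 0.61 266 186 [0.567 0.102 0.015]
module_grip 0.93 463 210 [ 0.488 -0.524  0.073]
module_grip 0.85 339 263 [ 0.318 -0.136  0.075]
module_grip 0.77 394 260 [ 0.329 -0.304  0.075]
module_grip 0.74 406 209 [ 0.488 -0.345  0.072]
tray 0.85 347 208 [ 0.498 -0.164  0.009]
choke 0.8 342 138 [ 0.728 -0.146  0.035]
choke 0.68 268 193 [0.543 0.094 0.018]
capacitor 0.55 388 140 [ 0.722 -0.297  0.04 ]
capacitor 0.3 344 136 [ 0.727 -0.151  0.058]
screwdriver 0.59 183 242 [0.381 0.364 0.003]
carton 0.92 189 146 [0.686 0.35  0.056]
scene [ 1.27 -0.3   0.92]
unit 0.69 375 207 [0.55  0.098 0.019]
bay_rim 0.96 382 192 [0.5   0.139 0.017]
module_grip 0.95 204 214 [ 0.497 -0.352  0.07 ]
module_grip 0.92 211 170 [ 0.341 -0.314  0.07 ]
module_grip 0.71 270 157 [ 0.327 -0.144  0.066]
module_grip 0.68 130 227 [ 0.49  -0.531  0.069]
tray 0.63 274 216 [ 0.496 -0.174  0.006]
tray 0.46 305 295 [ 0.76  -0.159  0.017]
choke 0.56 307 295 [ 0.761 -0.154  0.016]
capacitor 0.78 240 306 [ 0.753 -0.309  0.026
[... 665 characters left out ...]
]), 'contact_force': array([ 0.88433026, -0.3751237 , -0.57878625]), 'wrist_torque': array([ 0.02514835, -0.02541193, -0.0323634 ]), 'finger_gap': 0.08539203844057082}
cam {'camera_matrix': array([[314.784468  ,   0.        , 318.12289303],
       [  0.        , 314.784468  , 201.44127657],
       [  0.        ,   0.        ,   1.        ]]), 'T_tool_cam': array([[ 9.99999279e-01, -1.11479319e-03, -4.47182215e-04,
        -1.05265943e-04],
       [ 1.19761420e-03,  9.53890909e-01,  3.00151127e-01,
        -7.74864658e-02],
       [ 9.19566154e-05, -3.00151446e-01,  9.53891556e-01,
        -1.42341429e-01],
       [ 0.00000000e+00,  0.00000000e+00,  0.00000000e+00,
         1.00000000e+00]])}
```

View pics/top.png

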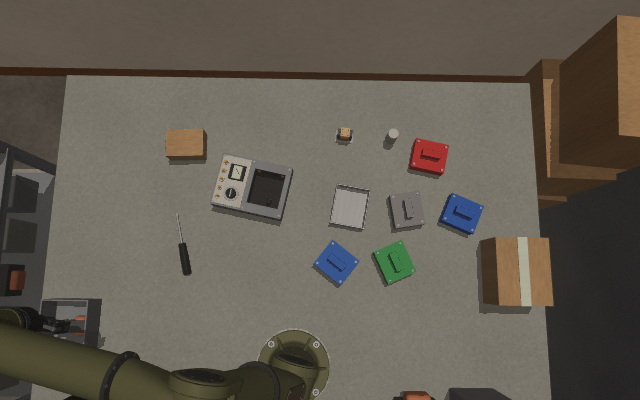

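View pics/scene.png

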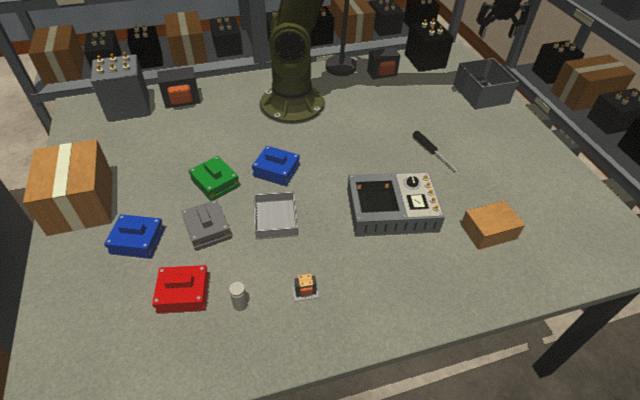

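The only grey module is at top pixel (406,209) (scene (204,214)). The others, at (463,210), (430,155), (339,263) and (394,260), are blue, red or green. The unit's bay is at top pixel (267,189) with dials on the +y (left) side, and the tray is at (349,207). Next I measure poses from the depth clouds.

Run:
```python
from h import *
P=np.load("topP.npy"); 
def rect(c,r,z0,z1):
    m=(np.hypot(P[...,0]-c[0],P[...,1]-c[1])<r)&(P[...,2]>z0)&(P[...,2]<z1)
    q=P[m]; print(len(q),cv2.minAreaRect((q[:,:2]*1000).astype(np.float32)),np.median(q[:,2]).round(4)); return q
print("unit");rect((.55,.12),.2,.05,.095)
print("floor");rect((.556,.098),.085,.01,.03)
print("plug?");rect((.556,.098),.06,.03,.05)
print("module");rect((.488,-.345),.085,.035,.062); rect((.488,-.345),.06,.062,.09)
print("tray");rect((.498,-.164),.1,.015,.05)
s=env.get_state(); print(tool(s,[.5,.12,.24]))
im=cv2.imread("pics/top.png"); cv2.imwrite("pics/c1.png",cv2.resize(im[140:250,200:440],None,fx=3.3,fy=3.3,interpolation=2))
```

```text
unit
2836 ((559.731201171875, 144.2640380859375), (229.37234497070312, 172.37213134765625), 77.84757995605469) 0.0654
floor
922 ((551.3260498046875, 88.57688903808594), (116.7555923461914, 106.86343383789062), 77.48387145996094) 0.0183
plug?
75 ((563.8704833984375, 107.71807861328125), (79.29440307617188, 96.94657897949219), 70.9667739868164) 0.0403
module
909 ((493.0718078613281, -353.6507873535156), (109.79485321044922, 99.45828247070312), 9.257214546203613) 0.046
142 ((492.4268493652344, -353.0218505859375), (60.38524627685547, 24.222396850585938), 8.973624229431152) 0.0698
tray
218 ((502.3027038574219, -171.90658569335938), (110.17330169677734, 132.1458740234375), 80.26181030273438) 0.0323
[-41.24074214  45.59878444  -0.86701003]
```

View pics/c1.png

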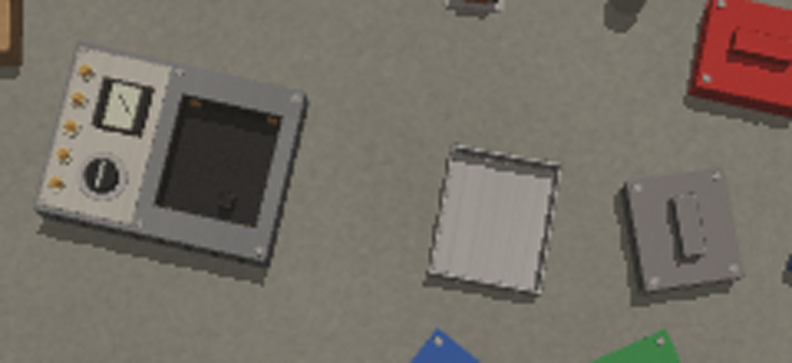

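The crop shows the grey module with its rib, the empty tray, and a dark bump in the bay at crop (228,203). That is probably the plug, near the bay's −x end on the −y row. I'm moving above the bay for a close look.

Emit:
jog_arm(commands=[[-42.5, 48.9, 0, -1.85, 3], [-42.5, 48.9, 0, -1.85, 3], [-42.5, 48.9, 0, -1.85, 3], [-42.5, 48.9, 0, -1.85, 3], [-42.5, 48.9, 0, -1.85, 3]])

```text
t: 1.5
tcp_pos: [0.3019, 0.424, 0.2316]
orientation: [-0.0, 0.778, 0.628, 0.0]
contact_force: [1.4, 0.4, -0.1]
finger_gap: 0.0302
```

Emit:
jog_arm(commands=[[-26.8, 29.1, 0, 0, 3], [-26.8, 29.1, 0, 0, 3], [-26.8, 29.1, 0, 0, 3], [-26.8, 29.1, 0, 0, 3], [-26.8, 29.1, 0, 0, 3]])

```text
t: 2.0
tcp_pos: [0.4458, 0.2197, 0.2318]
orientation: [-0.0, 0.778, 0.628, 0.001]
contact_force: [0.9, 1.1, 0.4]
finger_gap: 0.0298
```

Emit:
jog_arm(commands=[[-10.0, 10.9, 0, 0, 3], [-10.0, 10.9, 0, 0, 3], [-10.0, 10.9, 0, 0, 3], [-10.0, 10.9, 0, 0, 3], [-10.0, 10.9, 0, 0, 3]])

```text
t: 2.5
tcp_pos: [0.5307, 0.0996, 0.2313]
orientation: [-0.0, 0.779, 0.627, 0.0]
contact_force: [-1.2, 0.9, -0.8]
finger_gap: 0.0298
```

```bash
cat > look.py <<'E'
from h import *
import sys
im,d,K,T=cam("wrist"); save(sys.argv[1],im); P=cloud(d,K,T); np.save("wP.npy",P)
s=env.get_state(); print(s["t"],s["tcp_pos"].round(4),s["orientation"].round(4),s["contact_force"].round(2),s["finger_gap"])
E
python3 look.py w1.png
python3 - <<'E'
from h import *
P=np.load("wP.npy")
c=np.array([.5496,.0973]); a=np.radians(-12.15); 
q=P.reshape(-1,3); q=q[~np.isnan(q[:,0])]
ux=np.array([np.cos(a),np.sin(a)]); uy=np.array([-np.sin(a),np.cos(a)])
X=(q[:,:2]-c)@ux*1000; Y=(q[:,:2]-c)@uy*1000; Z=q[:,2]*1000
# case-top inner edges and floor
m=(abs(Z-18)<5)&(abs(X)<70)&(abs(Y)<65); print("floor",m.sum(),np.percentile(X[m],[0.5,99.5]),np.percentile(Y[m],[.5,99.5]),np.median(Z[m]))
m=(abs(Z-64)<4)&(abs(X)<75)&(abs(Y)<60);
for n,k in (("x-",(X<0)&(abs(Y)<30)),("x+",(X>0)&(abs(Y)<30))): 
    if (m&k).sum(): print(n,np.sort(abs(X[m&k]))[:8:3],np.median(Z[m&k]))
for n,k in (("y-",(Y<0)&(abs(X)<30)),("y+",(Y>0)&(abs(X)<30))): 
    if (m&k).sum(): print(n,np.sort(abs(Y[m&k]))[:8:3])
m=(Z>36)&(Z<48)&(abs(X)<48)&(abs(Y)<42); print("plug",m.sum(),X[m].mean(),Y[m].mean(),X[m].min(),X[m].max(),Y[m].min(),Y[m].max())
E
```

```text
2.55 [0.5301 0.1013 0.2312] [-4.000e-04  7.781e-01  6.281e-01  0.000e+00] [-0.72  0.6  -0.68] 0.030259995875567016
floor 7254 [-49.74184203  54.99393506] [-50.64792857  47.90456109] 17.72306880052768
x- [56.40982674 56.44401217 56.51063328] 63.71113171411641
x+ [53.96569222 54.06917781 54.1157242 ] 63.48336035201568
y- [50.47159699 50.55390565 50.64023865]
y+ [47.57565066 47.738225   47.79204919]
plug 183 -34.20944707829846 -14.547275830690056 -40.81881888781877 -27.199517598624308 -21.381986514976123 -7.434071135860338
```

View pics/w1.png

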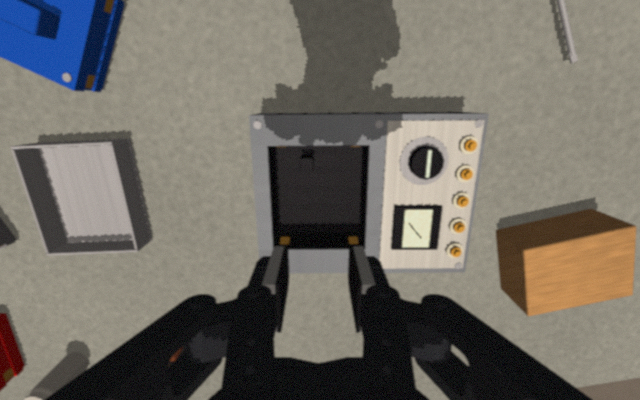

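The picture shows the bay with the plug at (307,157) on the dark floor. Depth puts it, after centring the bay, at (−33.0,−13.1) in the unit frame, which is a socket position. The jaws are already along the bay's y, so I descend in stages and watch the force.

Emit:
jog_arm(commands=[[-1.43, -1.43, 5, 0, 3], [-1.43, -1.43, 10, 0, 3], [-1.43, -1.43, 14.5, 0, 3], [-1.43, -1.43, 16, 0, 3], [-1.43, -1.43, 16, 0, 3]])

```text
t: 3.05
tcp_pos: [0.5101, 0.0913, 0.0684]
orientation: [-0.001, 0.777, 0.629, -0.003]
contact_force: [-1.2, 0.5, 0.1]
finger_gap: 0.0298
```

Emit:
jog_arm(commands=[[0, 0, 0, 0, 3], [0, 0, 0, 0, 3]])

```text
t: 3.25
tcp_pos: [0.5147, 0.091, 0.0732]
orientation: [0.0, 0.778, 0.629, 0.002]
contact_force: [0.3, -0.5, 0.5]
finger_gap: 0.0302
```

Run:
```python
from h import *
for i in range(3):
    im,d,K,T=cam("wrist"); s=env.get_state(); print(s["tcp_pos"].round(4),s["orientation"].round(4),tool(s,[.5131,.0903,.022]).round(2))
```

```text
[0.5148 0.0908 0.0732] [5.000e-04 7.778e-01 6.285e-01 1.800e-03] [-0.09 -0.17  5.12]
[0.5146 0.0905 0.0731] [4.000e-04 7.779e-01 6.284e-01 1.600e-03] [-0.07 -0.16  5.11]
[0.5144 0.0904 0.0728] [3.000e-04 7.780e-01 6.283e-01 1.400e-03] [-0.04 -0.14  5.08]
```

Emit:
jog_arm(commands=[[-0.05, -0.1, 1.5, 0, 3], [-0.05, -0.1, 3, 0, 3], [-0.05, -0.1, 4, 0, 3], [-0.05, -0.1, 4.6, 0, 3], [-0.05, -0.1, 4.9, 0, 3]])

```text
t: 3.9
tcp_pos: [0.5123, 0.0895, 0.0221]
orientation: [-0.0, 0.778, 0.628, -0.0]
contact_force: [0.4, -0.6, 0.5]
finger_gap: 0.0302
```

Emit:
jog_arm(commands=[[0, 0, 0, 0, 3], [0, 0, 0, 0, 3]])

```text
t: 4.1
tcp_pos: [0.5128, 0.0896, 0.0228]
orientation: [0.0, 0.778, 0.628, 0.0]
contact_force: [-0.0, -0.0, 0.1]
finger_gap: 0.0298
```

Emit:
jog_arm(commands=[[0, 0, 0, 0, 1.0], [0, 0, 0, 0, 1.0], [0, 0, 0, 0, 1.0], [0, 0, 0, 0, 1.0], [0, 0, 0, 0, 1.0]])

```text
t: 4.6
tcp_pos: [0.5129, 0.0896, 0.023]
orientation: [0.0, 0.778, 0.628, 0.001]
contact_force: [-0.9, -0.9, 5.7]
finger_gap: 0.0127
```

Emit:
jog_arm(commands=[[0, 0, 0, 0, 1.0], [0, 0, 0, 0, 1.0]])

```text
t: 4.8
tcp_pos: [0.5129, 0.0896, 0.023]
orientation: [0.0, 0.778, 0.628, 0.001]
contact_force: [-0.6, -1.3, 5.3]
finger_gap: 0.0123
```

Emit:
jog_arm(commands=[[0, 0, -0.5, 0, 0.8], [0, 0, -1, 0, 0.8], [0, 0, -1.5, 0, 0.8], [0, 0, -2, 0, 0.8], [0, 0, -2, 0, 0.8]])

```text
t: 5.3
tcp_pos: [0.5128, 0.0895, 0.0432]
orientation: [0.0, 0.778, 0.628, 0.001]
contact_force: [0.4, -0.5, -0.2]
finger_gap: 0.0122
```

Emit:
jog_arm(commands=[[0, 0, -3, 0, 0.8], [0, 0, -7, 0, 0.8], [0, 0, -12, 0, 0.8], [0, 0, -12, 0, 0.8]])

```text
t: 5.7
tcp_pos: [0.5167, 0.0902, 0.1691]
orientation: [0.002, 0.778, 0.628, 0.006]
contact_force: [0.4, 0.1, -0.7]
finger_gap: 0.0121
```

```bash
python3 look.py w2.png; python3 -c "
from h import *
s=env.get_state(); print(tool(s,[.5023,-.1719,.16]))"
```

```text
5.75 [0.5148 0.09   0.166 ] [0.0011 0.7781 0.6281 0.0036] [ 0.38 -0.86 -0.85] 0.012853894547484215
[-25.86587596   4.29857408   0.51227564]
```

View pics/w2.png

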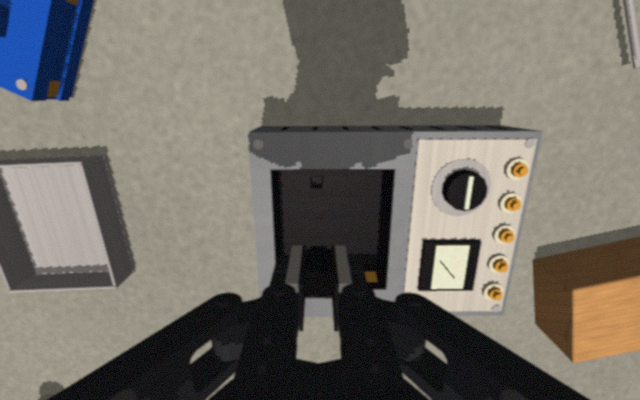

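The plug is held between the fingers (block at (320,270)) and the socket at (317,182) is now empty. On to the tray.

Emit:
jog_arm(commands=[[-25.9, 4.3, 0, 0, 0.8], [-25.9, 4.3, 0, 0, 0.8], [-25.9, 4.3, 2, 0, 0.8], [-25.9, 4.3, 2, 0, 0.8], [-25.9, 4.3, 2, 0, 0.8]])

```text
t: 6.25
tcp_pos: [0.4991, -0.1606, 0.1426]
orientation: [-0.001, 0.778, 0.628, -0.0]
contact_force: [1.5, 0.2, -0.9]
finger_gap: 0.0122
```

Emit:
jog_arm(commands=[[0, 0, 3, 0, 0.8], [0, 0, 6, 0, 0.8], [0, 0, 6, 0, 0.8], [0, 0, 6, 0, 0.8], [0, 0, 6, 0, 0.8]])

```text
t: 6.75
tcp_pos: [0.5012, -0.159, 0.0851]
orientation: [0.001, 0.778, 0.628, 0.001]
contact_force: [0.3, 0.3, 0.3]
finger_gap: 0.0123
```

Emit:
jog_arm(commands=[[-1.2, 0, 0, 0, 0.8], [-1.2, 0, 3, 0, 0.8], [-1.2, 0, 5, 0, 0.8], [-1.2, 0, 6.3, 0, 0.8], [-1.2, 0, 6.6, 0, 0.8]])

```text
t: 7.25
tcp_pos: [0.4972, -0.1711, 0.0173]
orientation: [-0.0, 0.778, 0.628, -0.001]
contact_force: [-0.1, -0.2, -0.4]
finger_gap: 0.0128
```

Emit:
jog_arm(commands=[[0, 0, 0, 0, 0.8], [0, 0, 0, 0, 4], [0, 0, 0, 0, 4], [0, 0, 0, 0, 4], [0, 0, 0, 0, 4]])

```text
t: 7.75
tcp_pos: [0.4982, -0.1708, 0.0184]
orientation: [0.0, 0.778, 0.628, 0.0]
contact_force: [0.5, -0.0, 0.3]
finger_gap: 0.0403
```

Emit:
jog_arm(commands=[[0, 0, -3, 0, 4], [0, 0, -7, 0, 6], [0, 0, -12, 0, 6], [0, 0, -14, 0, 6], [0, 0, -14, 0, 6]])

```text
t: 8.25
tcp_pos: [0.5003, -0.1716, 0.1619]
orientation: [0.002, 0.778, 0.628, 0.003]
contact_force: [0.3, 0.3, -1.1]
finger_gap: 0.0599
```

```bash
python3 look.py w3.png; python3 -c "
from h import *
im,d,K,T=cam('top');save('t3.png',im);P=cloud(d,K,T)
m=(np.hypot(P[...,0]-.5023,P[...,1]+.1719)<.045)&(P[...,2]>.018)&(P[...,2]<.06);print(m.sum(),P[m].mean(0) if m.any() else 0)
s=env.get_state(); print(tool(s,[.4927,-.3533,.2]))"
```

```text
8.3 [ 0.4989 -0.171   0.1596] [0.0011 0.778  0.6282 0.0016] [-0.01  0.33 -1.01] 0.059769063556853096
0 0
[-17.96203674   3.34882458  -4.20845186]
```

View pics/w3.png

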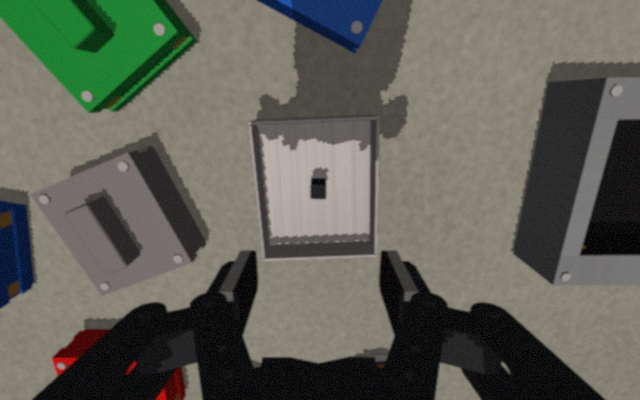

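The plug lies in the tray at (318,187), and the grey module is at (115,225). Moving above the module, with the jaws turned to its yaw.

Emit:
jog_arm(commands=[[-18.0, 3.3, -1, -8, 6], [-18.0, 3.3, -1, -16, 6], [-18.0, 3.3, -1, -21.4, 6], [-18.0, 3.3, -1, -21.4, 6], [-18.0, 3.3, -1, -21.4, 6]])

```text
t: 8.85
tcp_pos: [0.4878, -0.3615, 0.1665]
orientation: [-0.0, 0.652, 0.758, -0.003]
contact_force: [-0.3, 0.5, -0.6]
finger_gap: 0.0601
```

Emit:
jog_arm(commands=[[0, 0, 0, 0, 6], [0, 0, 0, 0, 6]])

```text
t: 9.05
tcp_pos: [0.4919, -0.352, 0.1663]
orientation: [-0.002, 0.648, 0.762, 0.0]
contact_force: [-0.3, 0.2, 0.2]
finger_gap: 0.06
```

```bash
python3 look.py w4.png
python3 - <<'E'
from h import *
P=np.load("wP.npy"); s=env.get_state(); tx=Rt(s)[:3,0]; print("tool x deg",np.degrees(np.arctan2(tx[1],tx[0])))
for z0,z1,r in ((.040,.052,.085),(.062,.078,.05)):
    m=(np.hypot(P[...,0]-.4927,P[...,1]+.3533)<r)&(P[...,2]>z0)&(P[...,2]<z1); q=P[m]
    b=cv2.minAreaRect((q[:,:2]*1000).astype(np.float32)); print(len(q),b,np.median(q[:,2]))
    print(tool(s,[b[0][0]/1000,b[0][1]/1000,.049]).round(2))
E
```

```text
9.1 [ 0.4924 -0.3515  0.1667] [-1.300e-03  6.471e-01  7.624e-01  3.000e-04] [-0.23 -0.42 -0.31] 0.05986430379677296
tool x deg 99.35211976777057
11454 ((492.32366943359375, -354.99578857421875), (109.94279479980469, 97.45481872558594), 9.225067138671875) 0.04570257526915497
[-0.37 -0.05 11.77]
1956 ((491.65435791015625, -355.29180908203125), (59.59518051147461, 21.61831283569336), 9.364095687866211) 0.06959056009197352
[-0.39 -0.12 11.77]
```

View pics/w4.png

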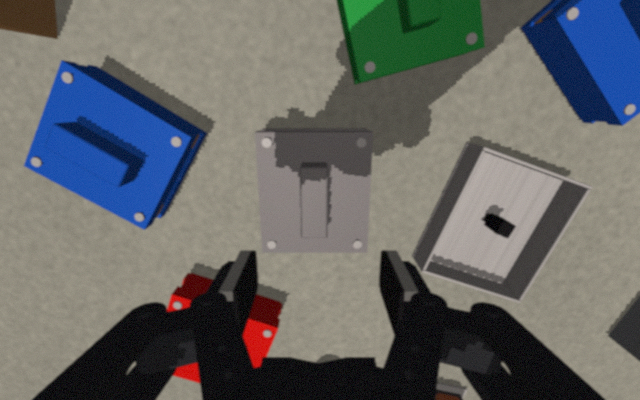

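The wrist view shows the grey module with its rib at (315,205) squarely between the jaws, and the plug still in the tray at (498,222). Descending to grip.

Emit:
jog_arm(commands=[[-0.38, -0.08, 4, 0, 5], [-0.38, -0.08, 8, 0, 5], [-0.38, -0.08, 10.5, 0, 5], [-0.38, -0.08, 11.4, 0, 5], [-0.38, -0.08, 11.75, 0, 5]])

```text
t: 9.6
tcp_pos: [0.4922, -0.3558, 0.0497]
orientation: [-0.001, 0.647, 0.762, 0.0]
contact_force: [0.1, 0.2, -0.2]
finger_gap: 0.0499
```

Emit:
jog_arm(commands=[[0, 0, 0, 0, 5], [0, 0, 0, 0, 5]])

```text
t: 9.8
tcp_pos: [0.4931, -0.358, 0.0521]
orientation: [0.001, 0.648, 0.762, 0.0]
contact_force: [-0.7, 0.4, 0.3]
finger_gap: 0.0501
```

Emit:
jog_arm(commands=[[0.25, 0, 0.3, 0, 5], [0.25, 0, 0.3, 0, 5], [0.25, 0, 0.3, 0, 5]])

```text
t: 10.1
tcp_pos: [0.4918, -0.3551, 0.0478]
orientation: [0.0, 0.648, 0.762, 0.0]
contact_force: [-0.3, -1.0, -0.8]
finger_gap: 0.0499
```

Emit:
jog_arm(commands=[[0, 0, 0, 0, 1.8], [0, 0, 0, 0, 1.8], [0, 0, 0, 0, 1.8], [0, 0, 0, 0, 1.8], [0, 0, 0, 0, 1.8]])

```text
t: 10.6
tcp_pos: [0.4917, -0.3556, 0.0478]
orientation: [0.0, 0.648, 0.762, -0.0]
contact_force: [0.6, -1.6, 1.9]
finger_gap: 0.0209
```

Emit:
jog_arm(commands=[[0, 0, 0, 0, 1.8], [0, 0, 0, 0, 1.8]])

```text
t: 10.8
tcp_pos: [0.4917, -0.3556, 0.0478]
orientation: [0.0, 0.648, 0.762, -0.0]
contact_force: [0.0, -1.6, 2.7]
finger_gap: 0.0209
```

Emit:
jog_arm(commands=[[0, 0, -1, 0, 1.6], [0, 0, -3, 0, 1.6], [0, 0, -6, 0, 1.6], [0, 0, -10, 0, 1.6], [0, 0, -12, 0, 1.6]])

```text
t: 11.3
tcp_pos: [0.4916, -0.3549, 0.1695]
orientation: [0.0, 0.648, 0.762, 0.0]
contact_force: [1.3, -0.4, -6.8]
finger_gap: 0.0207
```

```bash
python3 -c "
from h import *
s=env.get_state(); print(s['tcp_pos'],s['contact_force'],s['finger_gap'],tool(s,[.5481,.0961,.16]))"
```

```text
[ 0.49160208 -0.35491349  0.16947537] [ 1.28984885 -0.41097914 -6.83339935] 0.020678372038402313 [43.61040808 12.8124115   0.96129052]
```

Emit:
jog_arm(commands=[[4, 1.2, 0, 2, 1.6], [8, 2.4, 0, 6, 1.6], [12, 3.6, 0, 10, 1.6], [16, 4.8, 0, 14, 1.6], [20, 6, 0, 18, 1.6]])

```text
t: 11.8
tcp_pos: [0.517, -0.1456, 0.1662]
orientation: [-0.002, 0.76, 0.65, -0.001]
contact_force: [1.1, -0.7, -7.2]
finger_gap: 0.0208
```

```bash
python3 -c "
from h import *
s=env.get_state(); tx=Rt(s)[:3,0]; print(s['tcp_pos'],np.degrees(np.arctan2(tx[1],tx[0])),tool(s,[.5481,.0961,.17]))"
```

```text
[ 0.51695744 -0.1455858   0.1661633 ] 81.07522803371057 [24.35936368 -0.67427344 -0.3644575 ]
```

Emit:
jog_arm(commands=[[5, -0.1, 0, 1.5, 1.6], [10, -0.3, 0, 3.2, 1.6], [15, -0.4, 0, 3.2, 1.6], [19, -0.5, 0, 3.2, 1.6], [22, -0.6, 0, 3.2, 1.6]])

```text
t: 12.3
tcp_pos: [0.5443, 0.0744, 0.166]
orientation: [-0.002, 0.776, 0.631, -0.001]
contact_force: [1.2, -1.2, -6.9]
finger_gap: 0.0208
```

Emit:
jog_arm(commands=[[2.0, 0, 0, 0, 1.6], [2.0, 0, 0, 0, 1.6], [2.0, 0, 0, 0, 1.6], [2.0, 0, 0, 0, 1.6]])

```text
t: 12.7
tcp_pos: [0.5501, 0.0875, 0.167]
orientation: [0.0, 0.778, 0.628, -0.001]
contact_force: [0.0, -0.6, -7.6]
finger_gap: 0.0211
```

```bash
cat > fit.py <<'E'
from h import *
import sys
im,d,K,T=cam("wrist"); save(sys.argv[1],im); P=cloud(d,K,T)
s=env.get_state(); tx=Rt(s)[:3,0]; print(s['t'],s['tcp_pos'].round(4),"tx",np.degrees(np.arctan2(tx[1],tx[0])).round(2),"to bay(tool cm)",tool(s,[.5481,.0961,.17]).round(2),s['contact_force'].round(1))
th=np.arctan2(tx[1],tx[0])-np.pi/2
def line(name,U):
    print(name,len(U))
# module top in tool frame
M=Rt(s); Q=(P-M[:3,3])@M[:3,:3]*1000  # tool coords mm
Z=Q[...,2]; m=(abs(Z)<8)&(abs(Q[...,0])<70)&(abs(Q[...,1])<75)&~np.isnan(Z)
q=Q[m]; print("module top",len(q),np.median(q[:,2]).round(1),cv2.minAreaRect(q[:,:2].astype(np.float32)))
m=(P[...,2]>.055)&(P[...,2]<.075)&(np.hypot(P[...,0]-.56,P[...,1]-.144)<.17)
q=P[m]; print("case",len(q),cv2.minAreaRect((q[:,:2]*1000).astype(np.float32)),np.median(q[:,2]))
E
python3 fit.py w5.png
```

```text
12.75 [0.5503 0.0876 0.1672] tx 77.86 to bay(tool cm) [ 0.78 -0.39 -0.28] [ 1.2  0.2 -7.7]
module top 21666 2.3 ((-0.19935989379882812, 0.7297821044921875), (97.77841186523438, 110.21629333496094), 0.1264730542898178)
case 28877 ((559.06884765625, 143.36300659179688), (229.21856689453125, 170.27923583984375), 78.01994323730469) 0.0646849694760763
```

View pics/w5.png

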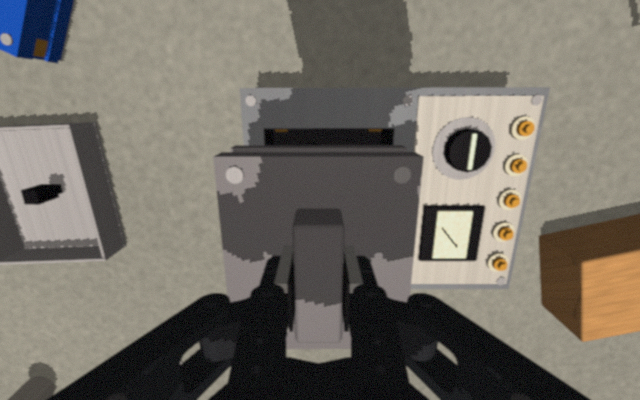

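The module is held level and square, with its top at about (315,200). The bay mouth is behind it at (328,138), and the plug is in the tray at (42,193). I'm moving over the bay and down to just above the rim.

Emit:
jog_arm(commands=[[0.83, -0.39, 1, 0, 1.6], [0.83, -0.39, 3, 0, 1.6], [0.83, -0.39, 4.5, 0, 1.6], [0.83, -0.39, 4.5, 0, 1.6], [0.83, -0.39, 4.5, 0, 1.6]])

```text
t: 13.25
tcp_pos: [0.5482, 0.0983, 0.1221]
orientation: [-0.0, 0.777, 0.629, -0.0]
contact_force: [0.1, 0.0, -6.7]
finger_gap: 0.0211
```

Emit:
jog_arm(commands=[[0, 0, 0, 0, 1.6], [0, 0, 0, 0, 1.6], [0, 0, 0, 0, 1.6]])

```text
t: 13.55
tcp_pos: [0.5489, 0.0988, 0.1233]
orientation: [0.0, 0.777, 0.629, 0.001]
contact_force: [-0.1, -0.9, -7.3]
finger_gap: 0.0209
```

```bash
python3 fit.py w6.png
```

```text
13.6 [0.5488 0.0988 0.1231] tx 78.02 to bay(tool cm) [-0.27 -0.01 -4.69] [-0.6 -0.2 -7.3]
module top 21685 1.9 ((0.0171051025390625, 0.978759765625), (109.90006256103516, 97.63056182861328), 89.91143798828125)
case 39125 ((559.4686279296875, 143.0725860595703), (229.24354553222656, 170.2185516357422), 77.94329071044922) 0.06473679860268972
```

Emit:
jog_arm(commands=[[-0.25, -0.02, 0, 0, 1.6], [-0.25, -0.02, 0.5, 0, 1.6], [-0.25, -0.02, 0.9, 0, 1.6], [-0.25, -0.02, 0.9, 0, 1.6], [-0.25, -0.02, 0.9, 0, 1.6]])

```text
t: 14.1
tcp_pos: [0.5475, 0.0963, 0.1132]
orientation: [-0.0, 0.777, 0.63, -0.0]
contact_force: [0.7, 0.2, -7.0]
finger_gap: 0.0207
```

Emit:
jog_arm(commands=[[0, 0, 0.2, 0, 1.6], [0, 0, 0.4, 0, 1.6], [0, 0, 0.6, 0, 1.6], [0, 0, 0.8, 0, 1.6]])

```text
t: 14.5
tcp_pos: [0.5477, 0.0963, 0.1053]
orientation: [-0.0, 0.777, 0.63, -0.0]
contact_force: [-0.1, -0.3, -7.0]
finger_gap: 0.021
```

Emit:
jog_arm(commands=[[0, 0, 0.2, 0, 1.6], [0, 0, 0.4, 0, 1.6], [0, 0, 0.6, 0, 1.6], [0, 0, 0.8, 0, 1.6], [0, 0, 1.0, 0, 1.6]])

```text
t: 15.0
tcp_pos: [0.5477, 0.0963, 0.0953]
orientation: [-0.0, 0.777, 0.63, 0.0]
contact_force: [-0.3, 0.1, -7.2]
finger_gap: 0.0212
```

Emit:
jog_arm(commands=[[0, 0, 0.2, 0, 1.6], [0, 0, 0.4, 0, 1.6], [0, 0, 0.5, 0, 1.6], [0, 0, 0.6, 0, 1.6]])

```text
t: 15.4
tcp_pos: [0.5483, 0.0963, 0.0902]
orientation: [0.0, 0.777, 0.629, 0.001]
contact_force: [-0.1, -0.3, 0.5]
finger_gap: 0.0208
```

Emit:
jog_arm(commands=[[0, 0, 0.15, 0, 1.6], [0, 0, 0.3, 0, 1.6], [0, 0, 0.45, 0, 1.6], [0, 0, 0.6, 0, 1.6], [0, 0, 0.6, 0, 1.6]])

```text
t: 15.9
tcp_pos: [0.5491, 0.0967, 0.0859]
orientation: [0.0, 0.777, 0.63, 0.002]
contact_force: [-4.2, -0.4, 9.8]
finger_gap: 0.0207
```

Emit:
jog_arm(commands=[[0, 0, 0.2, 0, 1.6], [0, 0, 0.4, 0, 1.6], [0, 0, 0.6, 0, 1.6], [0, 0, 0.6, 0, 1.6]])

```text
t: 16.3
tcp_pos: [0.5492, 0.0972, 0.0804]
orientation: [0.0, 0.777, 0.63, 0.002]
contact_force: [-1.8, -1.4, 4.1]
finger_gap: 0.0206
```

Emit:
jog_arm(commands=[[0, 0, 0.2, 0, 1.6], [0, 0, 0.4, 0, 1.6], [0, 0, 0.6, 0, 1.6], [0, 0, 0.8, 0, 1.6], [0, 0, 1.0, 0, 1.6]])

```text
t: 16.8
tcp_pos: [0.548, 0.097, 0.0672]
orientation: [0.0, 0.777, 0.63, 0.001]
contact_force: [4.9, 0.7, -7.5]
finger_gap: 0.0207
```

Emit:
jog_arm(commands=[[0, 0, 0.1, 0, 1.6], [0, 0, 0.2, 0, 1.6], [0, 0, 0.3, 0, 1.6]])

```text
t: 17.1
tcp_pos: [0.5481, 0.0963, 0.0657]
orientation: [-0.0, 0.777, 0.629, 0.0]
contact_force: [-3.2, -1.3, 12.2]
finger_gap: 0.0209
```

Emit:
jog_arm(commands=[[0, 0, 0.1, 0, 1.6], [0, 0, 0.1, 0, 1.6]])

```text
t: 17.3
tcp_pos: [0.5481, 0.0963, 0.0657]
orientation: [-0.0, 0.777, 0.629, 0.0]
contact_force: [-4.4, -1.7, 13.1]
finger_gap: 0.021
```

Emit:
jog_arm(commands=[[0, 0, 0.2, 0, 1.6], [0, 0, 0.4, 0, 1.6], [0, 0, 0.4, 0, 1.6]])

```text
t: 17.6
tcp_pos: [0.5481, 0.0964, 0.0657]
orientation: [-0.002, 0.777, 0.629, 0.0]
contact_force: [-17.1, -2.2, 40.1]
finger_gap: 0.0209
```

Solid on the floor at 40 N, with TCP z unchanged at the expected home height. Easing off, releasing and backing up.

Emit:
jog_arm(commands=[[0, 0, -0.4, 0, 1.6], [0, 0, -0.4, 0, 1.6], [0, 0, -0.4, 0, 5], [0, 0, -0.4, 0, 5], [0, 0, -0.4, 0, 5]])

```text
t: 18.1
tcp_pos: [0.5476, 0.0962, 0.0631]
orientation: [-0.0, 0.777, 0.63, -0.0]
contact_force: [0.6, 0.7, 0.2]
finger_gap: 0.0502
```

Emit:
jog_arm(commands=[[0, 0, -1, 0, 5], [0, 0, -4, 0, 5], [0, 0, -9, 0, 5], [0, 0, -13, 0, 5], [0, 0, -13, 0, 5]])

```text
t: 18.6
tcp_pos: [0.5516, 0.0967, 0.2004]
orientation: [0.002, 0.777, 0.629, 0.006]
contact_force: [0.1, -0.6, 0.1]
finger_gap: 0.0502
```

```bash
python3 look.py w7.png
python3 - <<'E'
from h import *
P=np.load("wP.npy"); c=np.array([.5488,.0962]); a=np.radians(-12.05)
ux=np.array([np.cos(a),np.sin(a)]); uy=np.array([-np.sin(a),np.cos(a)])
X=(P[...,:2]-c)@ux*1000; Y=(P[...,:2]-c)@uy*1000; Z=P[...,2]*1000
rim=(((abs(X)>60)&(abs(X)<80)&(abs(Y)<50)))&(Z>50)&(Z<75)
for n,m in (("rim",rim),("top x-",(X<-34)&(X>-48)&(abs(Y)<40)),("top x+",(X>34)&(X<48)&(abs(Y)<40)),("top y-",(Y<-20)&(Y>-42)&(abs(X)<40)),("top y+",(Y>20)&(Y<42)&(abs(X)<40))):
    m=m&(Z>40)&(Z<80); print(n,m.sum(),np.median(Z[m]) if m.any() else None)
m=(Z>76)&(Z<95)&(abs(X)<45)&(abs(Y)<30); q=np.stack([X[m],Y[m]],-1).astype(np.float32); print("rib",cv2.minAreaRect(q))
E
```

```text
18.65 [0.5499 0.0966 0.1973] [0.0011 0.7771 0.6294 0.0034] [-0.3  -1.08  0.14] 0.05014888577210938
rim 4639 63.659323897101494
top x- 1462 63.73401011748237
top x+ 1002 63.64609236331684
top y- 2025 63.64864066028492
top y+ 2023 63.64762424611342
rib ((-0.10167503356933594, 0.09207630157470703), (60.37757110595703, 21.952743530273438), 0.22363528609275818)
```

View pics/w7.png

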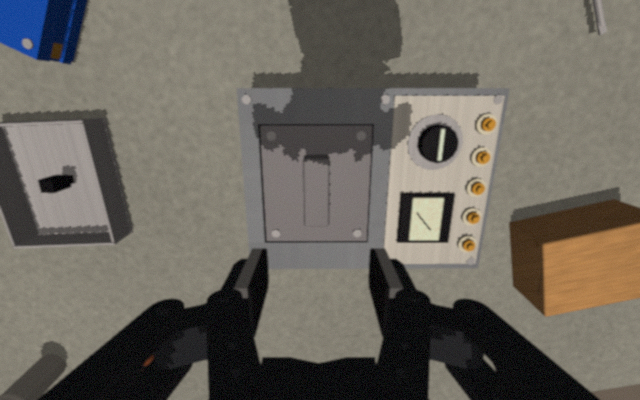

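The module is flush with the rim, centred and level in the bay at (316,183). The plug is in the tray at (56,183) and the gripper is clear.

```bash
python3 -c "
from cell import env
print(env.sign_off(), env.get_state()['t'])"
```

```text
the job is handed in; nothing more can be done
the job is handed in; nothing more can be done
```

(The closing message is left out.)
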